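Switch on the UV inspection lamp at its guarded toggle

ROBOT

A 7-joint arm with a two-finger parallel gripper is mounted at the origin on the work surface. World frame = base frame: x ahead of the robot, y to its left, z up, the work surface at z = 0. Lengths are in m, angles in rad, forces in N, time in s.
With the tool pointing down it reaches from about 0.35 to 0.9 m from the base axis. Payload 8.1 kg.
Tool frame: the origin (TCP) lies on the centre line of the jaws, within the pads' length; the fingertips stand 19 mm ahead of it and the grasp point (between the pads) is the TCP; z points along the fingers, y is the direction in which the jaws open and shut (so a half turn about z gives the same grasp; the last joint's range is limited). The gripper opens to 92 mm and grips with 3 to 60 N. Pads are 19 mm wide; open, the fingers measure 130 mm over their backs; the gripper's body (75 mm by 190 mm) begins 47 mm behind the grasp point.
Start: joints at [-1.263, 0.434, 0.025, 1.573, -0.012, 1.134, -0.075], TCP at [0.25, 0.573, 0.246] pointing down, gripper open.
Joint ranges: [-2.62, 2.62], [-0.44, 2.09], [-1.27, 1.32], [0.08, 2.57], [-1.32, 4.46], [0.12, 2], [-2.74, 2.74]. Speed limits (rad/s): [2.22, 2.22, 3.01, 3.01, 3.14, 3.14, 3.14].

INTERFACE

Orientations are given as a rotation vector (axis times angle).
In Python, from cell import monitor, imaging, workorder, outline_of gives the robot as it stands.
- The arm moves only by the tool move_arm, never from a script. Its argument "series" is a list of rows, each a list of 6 numbers: the shift along the world's x, y, z in cm, then the turn, a rotation vector about the world's x, y, z in degrees. A call has 1 to 8 rows; each row shifts and turns the commanded pose from where the row before left it; what a row does not reach is not made up. A row lasts 1/10 s, in which the tool goes at most 50 mm and 8.59 degrees, less where a joint would pass 70% of its speed; a pose out of reach is approached as far as the arm can. A call with a gripper value outside its range is refused whole. "grip" is the opening, from 0 (shut) to 1 (fully open), set as the call begins (left out, the last holds). The fingers move at their own pace and stop on an object; "force" is the grip in N (left out, the last holds). Time passes only in rows, so rows that do not move let the fingers close. It gives the time, the measured TCP pose, the force and the opening at its end, in the units of the state.
- monitor.observe(): the state, without advancing time (a new reading comes with each control period).
- imaging.get_image(name): name is "scene" or "side" or "wrist"; returns a dict with "color" (420x560x3 uint8, red, green, blue), "fx", "fy", "cx", "cy" (pixels), "dist_coeffs" ([k1, k2, p1, p2, k3] as OpenCV has them; the pictures are not rectified), "rvec" (rotation vector, rad) and "tvec" (3), from world to camera coordinates, as OpenCV has them; the wrist camera has in their place "mount" (4x4, takes a point from camera to tool coordinates, whose origin is the TCP and whose axes are the flange's). Camera axes: x right, y down, z forward; pixel columns grow to the right and rows downward; lengths in m; the calibration is good to about 2 mm. A picture is of the moment at which its call begins: read the wrist's pose just before it. There is no depth.
- workorder.sign_off(): hands the job in, once; it reports no verdict.
Trained networks look in the newest picture that a camera, given by its name, has taken for a name from the list of things; names that differ only in an ending like _2 or _b are one class to them, and where a whole thing is asked for, a point or a joint stands for the part that bears it (a point fixed in the world has none). Each returns a list of dicts, best first, with "p" (0 to 1); they miss things now and then, are a little off and sometimes report something else, mostly with a low value. They report only what shows in the picture. A call takes as long as a camera call. They do not tell look-alikes from the thing itself.
- outline_of(camera, thing): "mask" (420x560 bool, what is visible of it) and "rect" ([left, top, width, height] in pixels, round what is visible of it).
The state is a dict: "clock": time; "joints": joint angles; "dq": joint speeds; "joint_efforts": joint torques, N m; "position": TCP position; "ee_rot": TCP orientation; "force": force on the tool from outside, world axes, zero at the start; "ft_torque": the same for the moment, N m; "width": opening from 0.0 (shut) to 1.0 (fully open).
Only numpy, scipy, OpenCV 4.12 (cv2) and the standard library are available. Lean on these libraries where they do the work, as an engineer would, in place of code of your own. Each camera call takes 0.05 s, during which the arm holds its last target. There are 200 camera calls.

TASK

Switch on the UV lamp at the desk switch box that has the round dial: lift the clear hinged guard with a finger, push the toggle beneath it fully over to the back, away from the front, while the guard is up, then let the guard drop shut again. Leave the dial, the other switch box and everything else on the desk as they are; pick nothing up.

Things in the scene. Friction and masses are not known exactly. Their poses are not given: they have to be found in the camera images.
- uv_box: The UV lamp's switch box: a grey fixed metal box, 90 (x) x 170 (y) mm, flat top 55 mm above the table, its front looking to its own -x (towards the robot, turned up to 0.3 rad). Origin: centre of its underside, z up. On its top, at y = +28 mm, sits a clear hinged guard with a toggle under it; at x = 0, y = -52 mm a round black dial, 38 mm across and 18 mm high (top 73 mm above the table). The dial tells this box from the other one, which has three flat black keys there.
- uv_guard (a joint): The guard of the UV box: a clear plastic hood, 62 mm front to back, 92 mm wide (86 mm inside), 36 mm high, walls 3 mm, open underneath. It turns about a level axis along the box's y at its rear bottom edge. rad, 0 = shut, grows as the front is lifted, up to 2.0. A weak spring and its weight always shut it again from any angle once it is let go; about 0.5 to 1.5 N at the lip lifts it.
- uv_guard_hinge (a point): A point on the guard's hinge axis at mid width, 60 mm above the table, at (18, 28, 60) mm in the box's frame; its axes are those of the box. It does not move with the guard.
- uv_guard_lip (a point): Mid width of the front edge of the guard's grey lip (moves with the guard), 85 mm from the hinge axis. The lip is a flat strip 4 mm thick, 92 mm wide, reaching 23 mm forward from the hood's front wall; shut, it lies level, 58 to 62 mm above the table, and its front 22 mm stand out beyond the box's front face with nothing under them down to the table, so a fingertip goes under it.
- uv_toggle (a joint): The steel bat-handle toggle under the guard, pivoted on the box's top (55 mm above the table) at x = -20, y = 28 mm of the box's frame. rad: near 0 (starts 0 to 0.12) = off, leaning 0.45 rad to the box's front; 0.9 = on, leaning 0.45 rad to the back (towards the hinge), against its stop. It stays where it is left by friction; about 2 N near the tip moves it.
- uv_toggle_tip (a point): The end of the UV box's toggle, 28 mm from its pivot; the end is a paddle 8 mm thick and 14 mm wide.
- dial (a joint): The dial of the UV box; rad, starts at 0, turns easily both ways. To be left alone.
- aux_box: The other switch box: same size, guard and toggle at the same places as the UV box, but with three flat black keys instead of the dial. To be left alone. Origin and axes as for the UV box.
- aux_guard (a joint): The guard of the other box, rad, 0 = shut. To be left alone.
- aux_toggle (a joint): The toggle of the other box, rad, as for the UV one; starts at 0 to 0.12 = off. To be left alone.
- stapler: A black desk stapler, 135 x 36 x 39 mm, lying between the two switch boxes. Loose; origin at the centre of its underside. To be left alone.
- loupe: A small round stand magnifier, 52 mm across and 42 mm high, standing near the front of the work area. Loose; origin at the centre of its underside. To be left alone.
- tape: A black desk tape dispenser with a roll, 150 x 62 x 90 mm, at the back. Loose; origin at the centre of its underside. To be left alone.
- pencup: A dark steel pen cup, 80 mm across, 95 mm high (pens reach 155 mm), on the left. Loose; origin at the centre of its underside. To be left alone.
- chips: A small open cardboard box of sample chips, 100 x 70 x 45 mm, on the left. Loose; origin at the centre of its underside. To be left alone.
- foilroll: A short upright roll of metallic foil, 64 mm across and 50 mm high, on the right. Loose; origin at the centre of its underside. To be left alone.
Mind the look-alikes: they are no part of the job. What is shaped like the uv_box but blue is not meant.

How it is judged:
By the outcome, as a careful person would: the job done as asked, in the order asked, and still so for the second after the job is handed in, with the robot touching nothing.
It also fails if it takes over 42 s, if anything falls off the work surface, if the arm or the gripper's body presses on something with over 40 N, if the wrist force passes 120 N, or if a joint passes its speed limit or range.

## Working session

There is one attempt and no reset: what is moved stays moved. The work goes in short steps, Python scripts to look and compute and a tool call to move; the robot and the scene stay as the last step left them, time stands still between calls to the robot, and variables do not carry over. Pictures are saved under pics/ and viewed, about 8 in all and at most 12, crops included, and the job is handed in when it is done.

Besides the shell and the picture viewer there is one more tool, called after "Emit:" as a command line: name --pt "numbers of a row" for each row, then --argument value for the rest. move_arm: Moves the arm, as the interface text tells. Its arguments: {"type":"object","properties":{"series":{"type":"array"},"grip":{"type":"number"},"force":{"type":"number"}},"required":["series"]}

```bash
mkdir -p pics; ls; python3 - <<'E'
from cell import monitor, imaging, outline_of
import cv2,numpy as np
s=monitor.observe();print(s['clock'],s['position'],s['ee_rot'],s['width'])
ims=[]
for c in("scene","side"):
    i=imaging.get_image(c);cv2.imwrite(f"pics/{c}0.png",i['color'][:,:,::-1])
    print(c,i['fx'],i['cx'],i['cy'],i['dist_coeffs'],i['rvec'],i['tvec'])
    for t in("uv_box","aux_box","uv_guard_lip","uv_guard","uv_toggle","dial","stapler","loupe","tape"):
        print(t,[(round(d['p'],2),d['rect']) for d in outline_of(c,t)])
E
```

```text
pics
0.0 [0.24945345 0.57255381 0.24496549] [-6.40892442e-01 -3.07535101e+00  2.38462910e-03] 0.999268243094352
scene 434.2778128846022 282.86236623400595 206.02913721918188 [-0.07438291  0.          0.          0.          0.        ] [ 2.33082549  0.64481271 -0.26668476] [-0.4555469  -0.15762068  1.35296693]
uv_box [(0.57, [98.1, 225.4, 81.3, 77.7]), (0.56, [202.3, 251.9, 84.0, 85.8]), (0.24, [340.0, 230.3, 66.1, 55.7])]
aux_box [(0.96, [318.5, 150.7, 49.7, 66.0])]
uv_guard_lip [(0.81, [112.7, 223.6, 51.1, 39.2]), (0.75, [218.6, 252.4, 58.3, 53.3]), (0.4, [275.1, 206.2, 49.9, 33.3])]
uv_guard [(0.89, [110.9, 220.4, 55.3, 46.5]), (0.87, [220.2, 252.4, 55.4, 49.3])]
uv_toggle [(0.67, [204.1, 250.2, 80.3, 88.5])]
dial [(0.75, [109.3, 258.1, 13.8, 20.2]), (0.48, [217.6, 297.9, 17.5, 17.6]), (0.48, [309.0, 106.4, 36.1, 27.3])]
stapler [(0.63, [277.1, 205.6, 50.4, 33.5])]
loupe [(0.79, [230.8, 201.6, 19.1, 21.9])]
tape [(0.68, [339.8, 234.5, 63.5, 50.1])]
side 462.7349253802739 270.6878659098037 209.0407783452102 [-0.13574142  0.          0.          0.          0.        ] [ 2.33042246 -0.71782804  0.28904925] [-0.45815666  0.28456578  1.35278216]
uv_box [(0.83, [236.3, 291.4, 49.9, 72.7]), (0.72, [300.0, 232.8, 53.0, 64.0]), (0.62, [254.0, 204.8, 40.9, 24.0])]
aux_box [(0.94, [230.2, 156.3, 56.1, 42.3])]
uv_guard_lip [(0.8, [301.0, 235.6, 38.8, 35.6]), (0.75, [232.4, 295.1, 40.0, 34.3])]
uv_guard [(0.61, [301.4, 233.8, 36.5, 36.6]), (0.58, [231.8, 292.6, 40.3, 44.4])]
uv_toggle [(0.17, [168.3, 151.0, 30.3, 23.9])]
dial [(0.56, [259.1, 332.1, 15.8, 15.4]), (0.53, [330.8, 264.5, 12.0, 15.7])]
stapler [(0.8, [256.9, 204.7, 40.4, 25.2])]
loupe [(0.63, [237.1, 237.6, 12.3, 15.9]), (0.56, [302.6, 233.3, 34.9, 35.4]), (0.26, [228.8, 156.0, 56.5, 44.3])]
tape [(0.94, [304.3, 178.3, 42.6, 30.9]), (0.25, [298.8, 236.0, 53.4, 59.9])]
```

View pics/scene0.png

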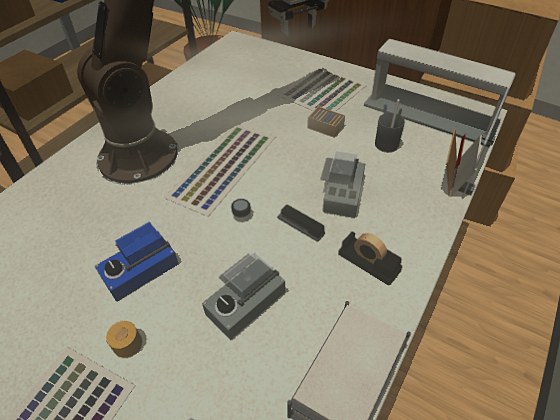

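View pics/side0.png

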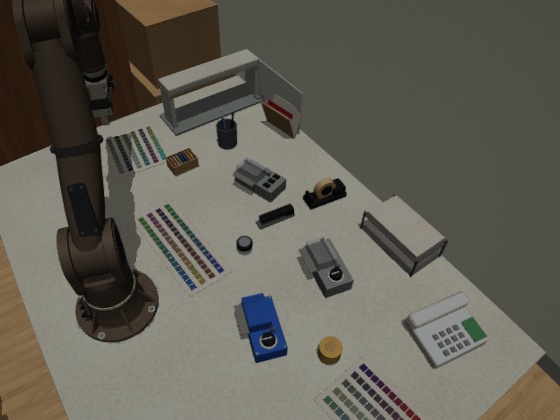

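The grey box with the dial, at scene (244,293) and side (326,265), fits as the UV box. The blue one at scene (137,262) is a look-alike, and the grey one with three keys at scene (343,184) is aux. Next I'll fit the UV box pose from both masks and confirm it in one crop.

```bash
cat > h.py <<'E'
from cell import monitor, imaging, outline_of
import cv2,numpy as np
from scipy.optimize import minimize
from scipy.spatial.transform import Rotation as Rn
def K(i): return np.array([[i['fx'],0,i['cx']],[0,i['fy'],i['cy']],[0,0,1]])
def proj(i,P): return cv2.projectPoints(np.asarray(P,float),np.array(i['rvec']),np.array(i['tvec']),K(i),np.array(i['dist_coeffs']))[0][:,0]
def ray(i,uv,z):
    n=cv2.undistortPoints(np.array([[uv]],float),K(i),np.array(i['dist_coeffs']))[0,0]
    R=cv2.Rodrigues(np.array(i['rvec']))[0];o=-R.T@np.array(i['tvec']);d=R.T@[n[0],n[1],1]
    return o+d*(z-o[2])/d[2]
def cub(x0,x1,y0,y1,z0,z1): return np.array([[x,y,z] for x in(x0,x1) for y in(y0,y1) for z in(z0,z1)])/1e3
a=np.linspace(0,2*np.pi,24)
dial=np.array([[19*np.cos(t),-52+19*np.sin(t),z] for t in a for z in(55,73)])/1e3
PARTS=[cub(-45,45,-85,85,0,55),cub(-44,18,-18,74,58,96),cub(-67,-44,-18,74,58,62),dial]
def w(p,P): 
    c,s=np.cos(p[2]),np.sin(p[2]);P=np.asarray(P)
    return np.c_[p[0]+c*P[:,0]-s*P[:,1],p[1]+s*P[:,0]+c*P[:,1],P[:,2]]
def sil(i,p,S=4):
    m=np.zeros((420*S,560*S),np.uint8)
    for P in PARTS: cv2.fillConvexPoly(m,cv2.convexHull(((proj(i,w(p,P))+.5)*S).astype(np.int32)),1)
    return cv2.resize(m.astype(np.float32),(560,420),interpolation=cv2.INTER_AREA)
E
python3 - <<'E'
from h import *
I={};M={}
for c,uv in(("scene",(244,293)),("side",(326,265))):
    I[c]=imaging.get_image(c)
    r=[d for d in outline_of(c,"uv_box") if d['mask'][uv[1],uv[0]]]
    M[c]=r[0]['mask'].astype(np.float32);print(c,r[0]['p'],M[c].sum())
    print([(t,np.round(ray(I[c],q,.02),3)[:2]) for t,q in ({'loupe':(240,213),'stapler':(301,222)} if c=="scene" else {'loupe':(244,246),'stapler':(276,216)}).items()])
def cost(p): return sum(np.abs(sil(I[c],p)-M[c]).sum() for c in I)
p0=ray(I['scene'],(244,295),.04);print(p0)
best=min((minimize(cost,[p0[0],p0[1],y],method='Nelder-Mead',options=dict(initial_simplex=[[p0[0],p0[1],y],[p0[0]+.02,p0[1],y],[p0[0],p0[1]+.02,y],[p0[0],p0[1],y+.1]])) for y in(-.2,0,.2)),key=lambda r:r.fun)
print(best.x,best.fun);np.save('p.npy',best.x)
out=[]
for c,(x,y) in(("scene",(195,240)),("side",(285,220))):
    im=I[c]['color'][:,:,::-1].copy();S=4
    b=cv2.resize(im[y:y+100,x:x+100],None,fx=S,fy=S,interpolation=cv2.INTER_CUBIC)
    for P in PARTS: cv2.polylines(b,[cv2.convexHull(((proj(I[c],w(best.x,P))-[x,y]+.5)*S).astype(np.int32))],True,(0,255,0),1)
    out.append(b)
cv2.imwrite('pics/fit.png',np.hstack(out))
E
```

```text
scene 0.97 4074.0
[('loupe', array([ 0.427, -0.046])), ('stapler', array([0.583, 0.009]))]
side 0.94 2007.0
[('loupe', array([ 0.425, -0.039])), ('stapler', array([0.583, 0.007]))]
[ 0.58702966 -0.25656053  0.04      ]
[ 0.587658   -0.25396575 -0.21252709] 309.8125
```

View pics/fit.png

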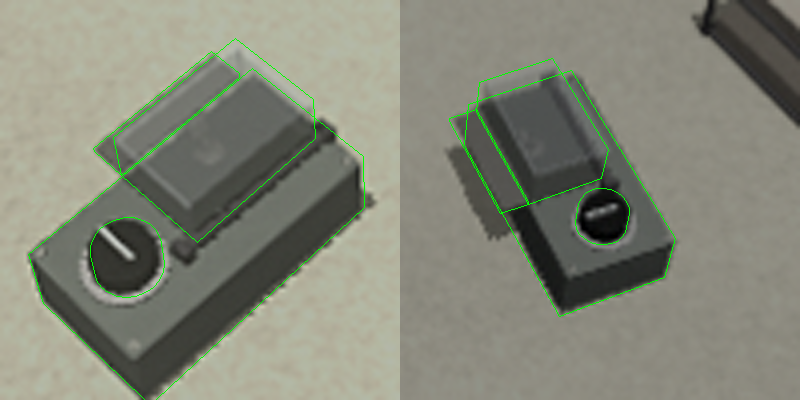

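The crop shows the grey UV box, with its dial at left-crop (125,255), the clear guard shut and the toggle visible inside. The fitted outline agrees in both views. Next: plan a lift with closed fingers tilted in from the front.

```bash
cat >> h.py <<'E'
p=np.load('p.npy') if __import__('os').path.exists('p.npy') else None
def target(cx,cz,tau,y=28):
    t=np.radians(tau);c,s=np.cos(p[2]),np.sin(p[2]);bx=np.array([c,s,0]);by=np.array([-s,c,0]);ez=np.array([0,0,1.])
    z=np.sin(t)*bx-np.cos(t)*ez;x=np.cross(by,z)
    cor=w(p,np.array([[cx,y,cz]])/1e3)[0]
    return cor-.019*z+.0095*x, Rn.from_matrix(np.c_[x,by,z])
def plan(seq,P=None,R=None):
    s=monitor.observe();P=s['position'] if P is None else P;R=Rn.from_rotvec(s['ee_rot']) if R is None else R
    for q in seq:
        P2,R2=target(*q);print(q,'d cm',np.round((np.array(P2)-P)*100,2),'turn',np.round(np.degrees((R2*R.inv()).as_rotvec()),2),'tcp',np.round(P2,3));P,R=P2,R2
def corner():
    s=monitor.observe();R=Rn.from_rotvec(s['ee_rot']).as_matrix();C=s['position']+.019*R[:,2]-.0095*R[:,0]
    d=C-[p[0],p[1],0];c,n=np.cos(p[2]),np.sin(p[2])
    print('t',s['clock'],'corner box mm',np.round(1e3*np.array([c*d[0]+n*d[1],-n*d[0]+c*d[1],d[2]]),1),'tilt',np.degrees(np.arccos(-R[2,2])),'F',np.round(s['force'],1),'w',s['width'])
E
python3 - <<'E'
from h import *
print(np.round(imaging.get_image('wrist')['mount'],3))
plan([(-130,110,50),(-80,48,50),(-56,48,50),(-56,78,45),(-45,84,35),(-42,73,30),(-16,73,30)])
E
```

```text
[[-0.001 -0.956 -0.293  0.081]
 [ 1.    -0.001  0.    -0.   ]
 [-0.    -0.293  0.956 -0.139]
 [ 0.     0.     0.     1.   ]]
(-130, 110, 50) d cm [ 19.67 -76.78 -13.08] turn [-15.36 -47.66  10.63] tcp [ 0.446 -0.195  0.115]
(-80, 48, 50) d cm [ 4.89 -1.05 -6.2 ] turn [0. 0. 0.] tcp [ 0.495 -0.205  0.053]
(-56, 48, 50) d cm [ 2.35 -0.51  0.  ] turn [0. 0. 0.] tcp [ 0.519 -0.21   0.053]
(-56, 78, 45) d cm [ 0.05 -0.01  3.18] turn [1.05 4.89 0.  ] tcp [ 0.519 -0.211  0.085]
(-45, 84, 35) d cm [ 1.22 -0.26  0.94] turn [ 2.11  9.78 -0.  ] tcp [ 0.531 -0.213  0.094]
(-42, 73, 30) d cm [ 0.39 -0.08 -0.94] turn [ 1.05  4.89 -0.  ] tcp [ 0.535 -0.214  0.085]
(-16, 73, 30) d cm [ 2.54 -0.55  0.  ] turn [0. 0. 0.] tcp [ 0.561 -0.219  0.085]
```

Emit:
move_arm --pt "1.2 -4.6 0 0 0 0" --pt "1.2 -4.6 0 0 0 0" --pt "1.2 -4.6 0 0 0 0" --pt "1.2 -4.6 0 0 0 0" --pt "1.2 -4.6 0 0 0 0" --pt "1.2 -4.6 0 0 0 0" --pt "1.2 -4.6 0 0 0 0" --pt "1.2 -4.6 0 0 0 0" --grip 0

```text
clock: 2.05
position: [0.3458, 0.2032, 0.246]
ee_rot: [0.641, 3.075, 0.001]
force: [1.0, 0.2, -0.7]
width: 0.356
```

Emit:
move_arm --pt "1.2 -4.6 0 -2 -6 1.3" --pt "1.2 -4.6 0 -2 -6 1.3" --pt "1.2 -4.6 0 -2 -6 1.3" --pt "1.2 -4.6 0 -2 -6 1.3" --pt "1.2 -4.6 0 -2 -6 1.3" --pt "1.2 -4.6 0 -2 -6 1.3" --pt "1.2 -4.6 0 -2 -6 1.3" --pt "0 0 0 0 0 0"

```text
clock: 2.85
position: [0.4277, -0.0848, 0.2547]
ee_rot: [0.352, 2.413, -0.123]
force: [0.1, -0.1, -0.5]
width: 0.005
```

```bash
python3 - <<'E'
from h import *
corner();plan([(-130,110,50),(-80,48,50)])
E
```

```text
t 2.85 corner box mm [-172.5  130.2  246.4] tilt 40.472861137889986 F [ 0.1 -0.1 -0.5] w 0.005248121872621253
(-130, 110, 50) d cm [  1.86 -11.   -13.98] turn [-2.65 -9.16  4.29] tcp [ 0.446 -0.195  0.115]
(-80, 48, 50) d cm [ 4.89 -1.05 -6.2 ] turn [0. 0. 0.] tcp [ 0.495 -0.205  0.053]
```

Emit:
move_arm --pt "0.4 -3.7 -1 -0.9 -3 1.4" --pt "0.4 -3.7 -1 -0.9 -3 1.4" --pt "0.5 -3.6 -2 -0.9 -3 1.5" --pt "0.2 0 -3.5 0 0 0" --pt "0.2 0 -3.5 0 0 0" --pt "0.2 0 -3 0 0 0" --pt "0 0 0 0 0 0" --pt "0 0 0 0 0 0"

```text
clock: 3.65
position: [0.4486, -0.1376, 0.2454]
ee_rot: [0.312, 2.305, -0.266]
force: [-0.9, 0.6, 0.6]
width: 0.007
```

```bash
python3 - <<'E'
from h import *
corner();plan([(-90,50,50),(-56,50,50)])
ims=[]
for c,(x,y) in(("scene",(160,180)),("side",(200,180))):
    i=imaging.get_image(c);ims.append(cv2.resize(i['color'][y:y+150,x:x+130,::-1],None,fx=3,fy=3,interpolation=cv2.INTER_CUBIC))
cv2.imwrite('pics/pre.png',np.hstack(ims))
E
```

```text
t 3.65 corner box mm [-140.2   81.9  239.6] tilt 47.60721014872422 F [-0.9  0.6  0.6] w 0.006779843929803056
(-90, 50, 50) d cm [  3.68  -6.57 -19.05] turn [ 4.54 -3.93  5.71] tcp [ 0.485 -0.203  0.055]
(-56, 50, 50) d cm [ 3.32 -0.72  0.  ] turn [0. 0. 0.] tcp [ 0.519 -0.21   0.055]
```

View pics/pre.png

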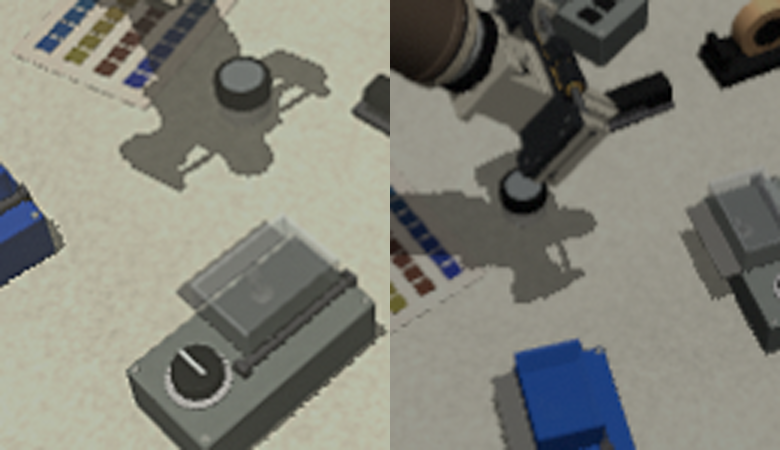

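The picture shows the gripper still high, over the loupe at side-crop (522,190), and the box untouched. The descent was clipped, so I'm checking the joints.

```bash
python3 - <<'E'
from h import *
s=monitor.observe();print(np.round(s['joints'],3),np.round(s['dq'],2))
E
```

```text
[ 0.474 -0.05  -0.504  2.562  2.049  0.33  -0.687] [-0.01 -0.    0.    0.    0.01  0.   -0.01]
```

Emit:
move_arm --pt "0 -2 0 0 0 0" --pt "0 -2 0 0 0 0"

```text
clock: 3.95
position: [0.4492, -0.1764, 0.2461]
ee_rot: [0.306, 2.304, -0.264]
force: [0.5, 0.1, 1.2]
width: 0.004
```

```bash
python3 - <<'E'
from h import *
s=monitor.observe();print(np.round(s['joints'],3),np.round(s['dq'],2));corner()
E
```

```text
[ 0.505 -0.037 -0.366  2.552  2.382  0.259 -0.883] [ 0.12  0.09  0.72 -0.07  1.78 -0.31 -1.11]
t 3.95 corner box mm [-131.4   44.1  240.2] tilt 47.68089711513796 F [0.5 0.1 1.2] w 0.004160290115885268
```

```bash
cat > kin.py <<'E'
from h import *
import itertools
D=[([-1.263,.434,.025,1.573,-.012,1.134,-.075],[.2495,.5726,.2450],[-.6409,-3.0754,.0024]),
([.474,-.05,-.504,2.562,2.049,.33,-.687],[.4486,-.1376,.2454],[.312,2.305,-.266])]
def chain(q,s,f=0,g=0):
    ax='zyzyzyz';R=Rn.identity();Rs=[]
    for k in range(7): R=R*Rn.from_euler(ax[k],s[k]*q[k]);Rs.append(R)
    return Rs
E
python3 - <<'E'
from kin import *
s=monitor.observe();D.append((s['joints'],s['position'],s['ee_rot']));print(np.round(s['joints'],3))
res=[]
for s in itertools.product([1,-1],repeat=7):
    # tool = chain * const ; check consistency of const
    C=[chain(q,s)[-1].inv()*Rn.from_rotvec(r) for q,_,r in D]
    e=sum((C[0].inv()*c).magnitude() for c in C[1:]);res.append((e,s,C[0].as_rotvec()))
res.sort(key=lambda r:r[0])
for e,s,c in res[:4]:
    A=[];b=[]
    for q,P,_ in D:
        Rs=chain(q,s);ez=[0,0,1];ex=[1,0,0]
        cols=[[0,0,1],Rs[1].apply(ez),Rs[3].apply(ez),Rs[5].apply(ez),Rs[1].apply(ex),Rs[3].apply(ex)]
        A.append(np.array(cols).T);b.append(P)
    A=np.vstack(A);b=np.hstack(b)
    for n in(4,6):
        x,rr,_,_=np.linalg.lstsq(A[:,:n],b,rcond=None);print(round(e,4),s,np.round(c,3),np.round(x,4),np.abs(A[:,:n]@x-b).max().round(4))
E
```

```text
[ 0.505 -0.037 -0.366  2.552  2.382  0.259 -0.883]
0.0043 (-1, 1, -1, 1, -1, 1, -1) [2.000e-03 1.000e-03 1.571e+00] [0.217  0.6122 0.3954 0.3768] 0.0536
0.0043 (-1, 1, -1, 1, -1, 1, -1) [2.000e-03 1.000e-03 1.571e+00] [ 1.447   0.2195  0.8902  0.5997 -0.0726  0.5003] 0.0401
1.5549 (1, 1, 1, 1, 1, 1, 1) [ 0.001 -0.    -0.749] [ 2.1445 -1.5954  0.2613  0.2247] 0.3748
1.5549 (1, 1, 1, 1, 1, 1, 1) [ 0.001 -0.    -0.749] [ 7.3617  3.8262  4.3299  7.7378 -5.0183  3.4321] 0.29
1.6965 (-1, -1, -1, 1, -1, 1, -1) [0.746 0.606 1.462] [ 0.9673 -0.2205 -0.0538  0.7535] 0.0635
1.6965 (-1, -1, -1, 1, -1, 1, -1) [0.746 0.606 1.462] [ 1.2921 -0.756  -0.1437  0.6833 -0.0207 -0.1664] 0.0651
1.8016 (-1, 1, 1, 1, -1, 1, -1) [ 0.017 -0.017  1.616] [ 0.5108  0.1517  0.6174 -0.011 ] 0.2455
1.8016 (-1, 1, 1, 1, -1, 1, -1) [ 0.017 -0.017  1.616] [-4.7311  1.9477 -1.5204 -0.8765  0.3567 -2.0278] 0.0296
```

The joint signs are settled: the elbow is at its limit and the wrist is near singular when the tool is high, close in and tilted. I'll reduce the tilt, descend, and tilt again lower down.

```bash
python3 - <<'E'
from h import *
plan([(-100,180,20),(-100,70,35),(-90,45,45)])
E
```

```text
(-100, 180, 20) d cm [ 3.16 -2.58 -5.14] turn [12.17 25.15  3.92] tcp [ 0.481 -0.202  0.195]
(-100, 70, 35) d cm [ -0.32   0.07 -11.45] turn [ -3.16 -14.66   0.  ] tcp [ 0.478 -0.202  0.08 ]
(-90, 45, 45) d cm [ 0.83 -0.18 -2.84] turn [-2.11 -9.78  0.  ] tcp [ 0.486 -0.203  0.052]
```

Emit:
move_arm --pt "0.6 -0.5 0 2.4 5 0.8" --pt "0.6 -0.5 0 2.4 5 0.8" --pt "0.6 -0.5 -1 2.4 5 0.8" --pt "0.6 -0.5 -2 2.4 5 0.8" --pt "0.7 -0.5 -2 2.5 5.1 0.8" --pt "0 0 0 0 0 0"

```text
clock: 4.55
position: [0.4459, -0.2026, 0.2216]
ee_rot: [0.335, 2.48, -0.286]
force: [-1.2, -0.6, 0.1]
width: 0.006
```

```bash
python3 - <<'E'
from h import *
s=monitor.observe();print(np.round(s['joints'],3).tolist(),np.round(s['position'],4).tolist());corner();plan([(-100,150,20),(-100,70,35)])
E
```

```text
[0.575, 0.022, -0.378, 2.435, 1.34, 0.179, 0.225] [0.4459, -0.2026, 0.2216]
t 4.55 corner box mm [-130.5   17.3  212.3] tilt 37.94324392735119 F [-1.2 -0.6  0.1] w 0.0059869471872463645
(-100, 150, 20) d cm [ 3.48  0.03 -5.7 ] turn [11.37 14.9   4.49] tcp [ 0.481 -0.202  0.165]
(-100, 70, 35) d cm [-0.32  0.07 -8.45] turn [ -3.16 -14.66   0.  ] tcp [ 0.478 -0.202  0.08 ]
```

Emit:
move_arm --pt "0.7 0 0 2.2 3 0.9" --pt "0.7 0 0 2.3 3 0.9" --pt "0.7 0 -1 2.3 3 0.9" --pt "0.7 0 -1.5 2.3 3 0.9" --pt "0.7 0 -1.5 2.3 3 0.9" --pt "0 0 -1.5 0 0 0" --pt "0 0 0 0 0 0"

```text
clock: 5.25
position: [0.4657, -0.2092, 0.1679]
ee_rot: [0.319, 2.693, -0.159]
force: [-0.5, -0.1, -0.2]
width: 0.004
```

```bash
python3 - <<'E'
from h import *
s=monitor.observe();print(np.round(s['joints'],3).tolist(),np.round(s['position'],4).tolist());corner();plan([(-100,150,20),(-100,70,35)])
E
```

```text
[0.691, 0.201, -0.451, 2.28, 0.528, 0.274, 1.121] [0.4657, -0.2092, 0.1679]
t 5.25 corner box mm [-112.1   16.6  154.7] tilt 25.27277689575002 F [-0.5 -0.1 -0.2] w 0.004037487164403001
(-100, 150, 20) d cm [ 1.51  0.7  -0.33] turn [4.64 4.08 1.97] tcp [ 0.481 -0.202  0.165]
(-100, 70, 35) d cm [-0.32  0.07 -8.45] turn [ -3.16 -14.66   0.  ] tcp [ 0.478 -0.202  0.08 ]
```

I'll use a tilt of about 20° in this arm posture. The finger face still wedges under the lip and lifts it without relying on friction.

Emit:
move_arm --pt "0.8 0.3 0 1.5 1.4 0.7" --pt "0.7 0.4 0 1.5 1.3 0.6" --pt "0 0 -1.5 1.6 1.3 0.6" --pt "0 0 -2 0 0 0" --pt "0 0 0 0 0 0" --pt "0 0 0 0 0 0"

```text
clock: 5.85
position: [0.4811, -0.2018, 0.1347]
ee_rot: [0.295, 2.775, -0.054]
force: [0.2, -1.0, -0.2]
width: 0.002
```

```bash
python3 - <<'E'
from h import *
s=monitor.observe();print(np.round(s['joints'],3).tolist());corner();plan([(-95,90,20),(-90,38,20),(-64,38,20)])
E
```

```text
[0.756, 0.316, -0.524, 2.21, 0.425, 0.327, 1.26]
t 5.85 corner box mm [-99.7  28.6 120.2] tilt 20.18568942267132 F [ 0.2 -1.  -0.2] w 0.0015937089128531447
(-95, 90, 20) d cm [ 0.45 -0.15 -3.01] turn [ 0.08  0.17 -0.02] tcp [ 0.486 -0.203  0.105]
(-90, 38, 20) d cm [ 0.49 -0.11 -5.2 ] turn [0. 0. 0.] tcp [ 0.491 -0.204  0.053]
(-64, 38, 20) d cm [ 2.54 -0.55  0.  ] turn [0. 0. 0.] tcp [ 0.516 -0.21   0.053]
```

Tracking exactly now. Go down and look before contact.

Emit:
move_arm --pt "0.2 -0.1 -2 0 0 0" --pt "0.2 -0.1 -2 0 0 0" --pt "0.3 -0.1 -2 0 0 0" --pt "0.3 0 -2.2 0 0 0" --pt "0.4 -0.1 0 0 0 0" --pt "0 0 0 0 0 0" --pt "0 0 0 0 0 0"

```text
clock: 6.55
position: [0.4951, -0.2077, 0.0608]
ee_rot: [0.299, 2.772, -0.056]
force: [-0.7, -0.1, -0.5]
width: 0.003
```

```bash
python3 - <<'E'
from h import *
s=monitor.observe();print(np.round(s['joints'],3).tolist());corner();plan([(-64,38,20)])
ims=[]
for c,(x,y) in(("scene",(190,220)),("side",(255,200))):
    i=imaging.get_image(c);ims.append(cv2.resize(i['color'][y:y+120,x:x+100,::-1],None,fx=4,fy=4,interpolation=cv2.INTER_CUBIC))
cv2.imwrite('pics/low.png',np.hstack(ims))
E
```

```text
[0.56, 0.452, -0.303, 2.255, 0.804, 0.139, 0.884]
t 6.55 corner box mm [-84.7  25.6  46.2] tilt 20.33311452981771 F [-0.7 -0.1 -0.5] w 0.002893279707415646
(-64, 38, 20) d cm [ 2.08 -0.21 -0.81] turn [0.18 0.3  0.16] tcp [ 0.516 -0.21   0.053]
```

View pics/low.png

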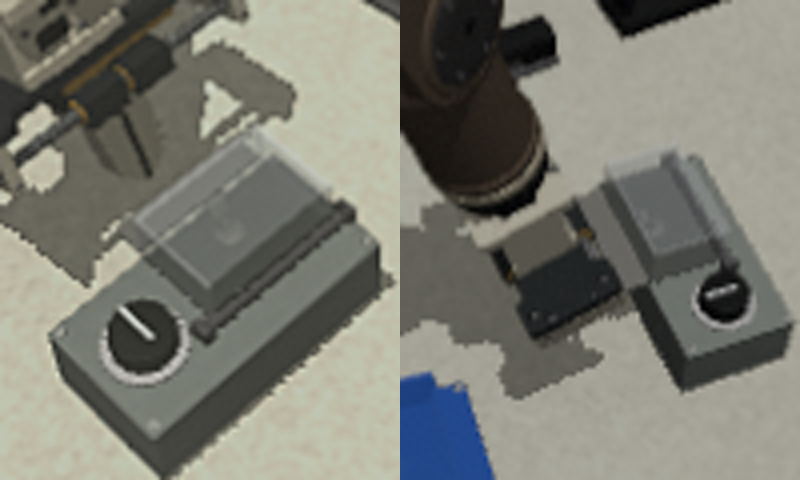

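The finger, at left-crop (150,170), stands just in front of the lip near mid width; nothing is touched yet. Joint 6 is near its lower limit, but it eases as the tool rises. Going under the lip now, then lifting.

Emit:
move_arm --pt "0.5 -0.1 0 0.2 0.3 0.1" --pt "0.5 -0.1 0 0 0 0" --pt "0.5 -0.1 0 0 0 0" --pt "0.5 -0.1 0 0 0 0" --pt "0 0 0 0 0 0"

```text
clock: 7.15
position: [0.5153, -0.2117, 0.0596]
ee_rot: [0.298, 2.779, -0.051]
force: [-0.4, 0.1, 0.1]
width: 0.003
```

```bash
python3 - <<'E'
from h import *
s=monitor.observe();print(np.round(s['joints'],3).tolist());corner();plan([(-60,60,20),(-54,72,20),(-42,80,20),(-40,74,20)])
E
```

```text
[0.598, 0.483, -0.36, 2.2, 0.784, 0.189, 0.911]
t 7.15 corner box mm [-64.3  26.   44.9] tilt 19.939229823490642 F [-0.4  0.1  0.1] w 0.0028712382308952065
(-60, 60, 20) d cm [0.46 0.1  1.5 ] turn [-0.05 -0.05  0.04] tcp [ 0.52  -0.211  0.075]
(-54, 72, 20) d cm [ 0.59 -0.13  1.2 ] turn [0. 0. 0.] tcp [ 0.526 -0.212  0.087]
(-42, 80, 20) d cm [ 1.17 -0.25  0.8 ] turn [0. 0. 0.] tcp [ 0.537 -0.214  0.095]
(-40, 74, 20) d cm [ 0.2  -0.04 -0.6 ] turn [0. 0. 0.] tcp [ 0.539 -0.215  0.089]
```

Emit:
move_arm --pt "0.4 0 0.2 0 0 0" --pt "0.1 0 0.5 0 0 0" --pt "0.1 0 0.6 0 0 0" --pt "0.1 0 0.6 0 0 0" --pt "0.2 0 0.6 0 0 0" --pt "0 0 0 0 0 0"

```text
clock: 7.75
position: [0.5216, -0.212, 0.0846]
ee_rot: [0.3, 2.782, -0.053]
force: [-7.7, 0.3, 0.5]
width: 0.006
```

```bash
python3 - <<'E'
from h import *
s=monitor.observe();print(np.round(s['joints'],3).tolist());corner();plan([(-52,76,20),(-42,80,20),(-40,74,20)])
ims=[]
for c,(x,y) in(("scene",(190,220)),("side",(255,200))):
    i=imaging.get_image(c);ims.append(cv2.resize(i['color'][y:y+120,x:x+100,::-1],None,fx=4,fy=4,interpolation=cv2.INTER_CUBIC))
cv2.imwrite('pics/lift.png',np.hstack(ims))
E
```

```text
[0.687, 0.46, -0.48, 2.16, 0.709, 0.283, 0.986]
t 7.75 corner box mm [-58.   27.   69.9] tilt 19.743078587763428 F [-7.7  0.3  0.5] w 0.006208730434555747
(-52, 76, 20) d cm [ 0.6  -0.04  0.6 ] turn [-0.03 -0.26  0.12] tcp [ 0.528 -0.212  0.091]
(-42, 80, 20) d cm [ 0.98 -0.21  0.4 ] turn [0. 0. 0.] tcp [ 0.537 -0.214  0.095]
(-40, 74, 20) d cm [ 0.2  -0.04 -0.6 ] turn [0. 0. 0.] tcp [ 0.539 -0.215  0.089]
```

View pics/lift.png

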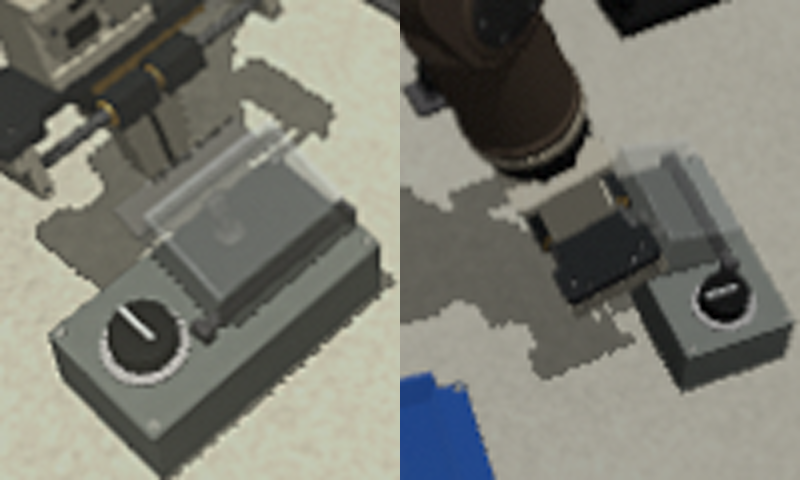

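The guard is lifting, now roughly 15–17°, with the lip edge on the finger. The force is all horizontal (7.7 N), which suggests wedging, so lift more steeply.

Emit:
move_arm --pt "0 0 0.7 0 0 0" --pt "0 0 0.7 0 0 0" --pt "0.2 0 0.7 0 0 0" --pt "0.3 -0.1 0.5 0 0 0" --pt "0.4 -0.1 0.2 0 0 0" --pt "0.4 -0.1 0 0 0 0" --pt "0 0 0 0 0 0"

```text
clock: 8.55
position: [0.5371, -0.2149, 0.1124]
ee_rot: [0.298, 2.779, -0.051]
force: [-0.1, -0.3, -1.0]
width: 0.007
```

```bash
python3 - <<'E'
from h import *
s=monitor.observe();print(np.round(s['joints'],3).tolist());corner();plan([(-42,76,20),(-28,74,20),(-16,74,20)])
ims=[]
for c,(x,y) in(("scene",(190,220)),("side",(255,200))):
    i=imaging.get_image(c);ims.append(cv2.resize(i['color'][y:y+120,x:x+100,::-1],None,fx=4,fy=4,interpolation=cv2.INTER_CUBIC))
cv2.imwrite('pics/lift2.png',np.hstack(ims))
E
```

```text
[0.755, 0.446, -0.573, 2.099, 0.634, 0.371, 1.065]
t 8.55 corner box mm [-42.3  27.5  97.8] tilt 19.921322569111233 F [-0.1 -0.3 -1. ] w 0.006748628157938924
(-42, 76, 20) d cm [ 0.03  0.04 -2.18] turn [-0.05 -0.07  0.06] tcp [ 0.537 -0.214  0.091]
(-28, 74, 20) d cm [ 1.37 -0.3  -0.2 ] turn [0. 0. 0.] tcp [ 0.551 -0.217  0.089]
(-16, 74, 20) d cm [ 1.17 -0.25  0.  ] turn [0. 0. 0.] tcp [ 0.563 -0.22   0.089]
```

View pics/lift2.png

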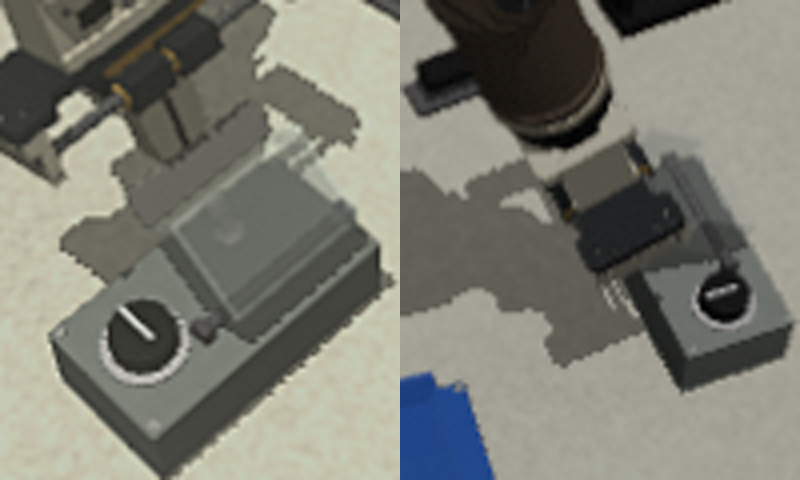

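The guard is up about 40°, its lip resting on the finger; the toggle shows at left-crop (232,230). Next: down to paddle height and push back.

Emit:
move_arm --pt "0 0 -0.7 0 0 0" --pt "0 0 -0.7 0 0 0" --pt "0 0 -0.8 0 0 0" --pt "0.5 -0.1 0 0 0 0" --pt "0.5 -0.1 0 0 0 0" --pt "0.5 -0.1 -0.1 0 0 0" --pt "0 0 0 0 0 0"

```text
clock: 9.35
position: [0.5525, -0.2177, 0.0896]
ee_rot: [0.297, 2.779, -0.051]
force: [-0.2, 0.4, -0.5]
width: 0.006
```

```bash
python3 - <<'E'
from h import *
corner();plan([(-16,75,20),(-13,75,20)])
E
```

```text
t 9.35 corner box mm [-26.6  28.   75. ] tilt 19.94818715016287 F [-0.2  0.4 -0.5] w 0.005905608672611845
(-16, 75, 20) d cm [ 1.04 -0.23  0.  ] turn [-0.05 -0.04  0.04] tcp [ 0.563 -0.22   0.09 ]
(-13, 75, 20) d cm [ 0.29 -0.06  0.  ] turn [0. 0. 0.] tcp [ 0.566 -0.221  0.09 ]
```

Emit:
move_arm --pt "0.4 -0.1 0 0 0 0" --pt "0.4 -0.1 0 0 0 0" --pt "0.3 -0.1 0 0 0 0" --pt "0 0 0 0 0 0"

```text
clock: 9.75
position: [0.5632, -0.2207, 0.0896]
ee_rot: [0.298, 2.779, -0.051]
force: [-2.6, 1.6, 0.6]
width: 0.006
```

Emit:
move_arm --pt "0.2 0 0 0 0 0" --pt "0 0 0 0 0 0"

```text
clock: 9.95
position: [0.5645, -0.2209, 0.0894]
ee_rot: [0.298, 2.78, -0.052]
force: [-2.0, -0.2, 1.0]
width: 0.002
```

```bash
python3 - <<'E'
from h import *
corner()
ims=[]
for c,(x,y) in(("scene",(190,220)),("side",(255,200))):
    i=imaging.get_image(c);ims.append(cv2.resize(i['color'][y:y+120,x:x+100,::-1],None,fx=4,fy=4,interpolation=cv2.INTER_CUBIC))
cv2.imwrite('pics/push.png',np.hstack(ims))
E
```

```text
t 9.95 corner box mm [-14.2  27.5  74.8] tilt 19.901556806961146 F [-2.  -0.2  1. ] w 0.0021546109523004663
```

View pics/push.png

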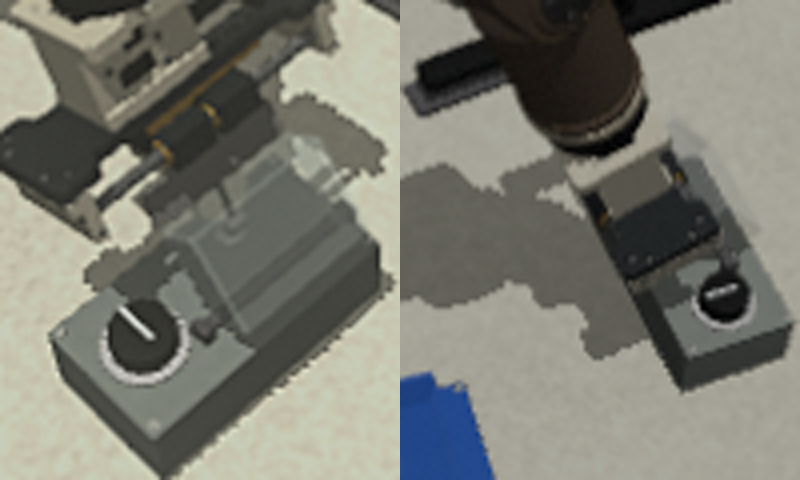

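The guard is up about 50° and the toggle is being pushed at about 2 N, with no stop felt yet. Keep going in 2 mm steps.

Emit:
move_arm --pt "0.2 0 0 0 0 0" --pt "0 0 0 0 0 0"

```text
clock: 10.25
position: [0.5662, -0.2209, 0.0893]
ee_rot: [0.298, 2.78, -0.052]
force: [-3.8, 0.2, 1.1]
width: 0.007
```

Emit:
move_arm --pt "0.2 0 0 0 0 0" --pt "0 0 0 0 0 0"

```text
clock: 10.45
position: [0.5673, -0.221, 0.0888]
ee_rot: [0.299, 2.782, -0.053]
force: [-6.4, -0.9, 2.9]
width: 0.006
```

Emit:
move_arm --pt "0.2 0 0 0 0 0" --pt "0 0 0 0 0 0"

```text
clock: 10.65
position: [0.5679, -0.2211, 0.0885]
ee_rot: [0.3, 2.784, -0.054]
force: [-14.0, 0.4, 9.8]
width: 0.005
```

Emit:
move_arm --pt "0.2 0 0 0 0 0" --pt "0 0 0 0 0 0"

```text
clock: 10.85
position: [0.5683, -0.2213, 0.0882]
ee_rot: [0.3, 2.787, -0.055]
force: [-22.3, 1.2, 18.0]
width: 0.01
```

```bash
python3 - <<'E'
from h import *
corner()
E
```

```text
t 10.85 corner box mm [-10.5  27.8  73.5] tilt 19.50063963652402 F [-22.3   1.2  18. ] w 0.009514483771559997
```

The hard stop is reached (about 29 N, finger stalled). Back straight out and let the guard fall.

Emit:
move_arm --pt "-0.8 0.2 0.1 0 0 0" --pt "-1 0.2 0 0 0 0" --pt "-1.2 0.3 0 0 0 0" --pt "-1.2 0.3 0 0 0 0" --pt "-1.2 0.2 0 0 0 0" --pt "-1.2 0.3 0 0 0 0" --pt "-1.2 0.2 0 0 0 0" --pt "-1.2 0.3 0 0 0 0"

```text
clock: 11.65
position: [0.4815, -0.2005, 0.0905]
ee_rot: [0.298, 2.78, -0.052]
force: [0.9, -0.9, -0.5]
width: 0.0
```

Emit:
move_arm --pt "-1 0.2 0.5 1 3 0" --pt "-1 0.2 1 1 3 0" --pt "-1 0.2 2 1 3 0" --pt "-1 0.2 2.5 1 3 0" --pt "-1 0.2 3 1 3 0" --pt "0 0 3 0 0 0" --pt "0 0 0 0 0 0" --pt "0 0 0 0 0 0"

```text
clock: 12.45
position: [0.4321, -0.191, 0.2105]
ee_rot: [0.335, 3.047, 0.031]
force: [-1.4, -0.3, -1.2]
width: 0.003
```

```bash
python3 - <<'E'
from h import *
corner()
ims=[]
for c,(x,y) in(("scene",(190,220)),("side",(270,200))):
    i=imaging.get_image(c);b=i['color'][y:y+120,x:x+100,::-1]
    a=cv2.imread(f'pics/{c}0.png')[y:y+120,x:x+100]
    ims.append(cv2.resize(np.vstack([b]),None,fx=4,fy=4,interpolation=cv2.INTER_CUBIC))
    tt=w(p,np.array([[-32,28,80],[-8,28,80]])/1e3);print(c,np.round((proj(i,tt)-[x,y])*4+([0,0] if c=='scene' else [400,0])))
cv2.imwrite('pics/end.png',np.hstack(ims))
E
```

```text
t 12.45 corner box mm [-154.4   29.2  192.2] tilt 4.536856461832887 F [-1.4 -0.3 -1.2] w 0.0034086788117393104
scene [[211. 194.]
 [241. 218.]]
side [[576. 214.]
 [605. 204.]]
```

View pics/end.png

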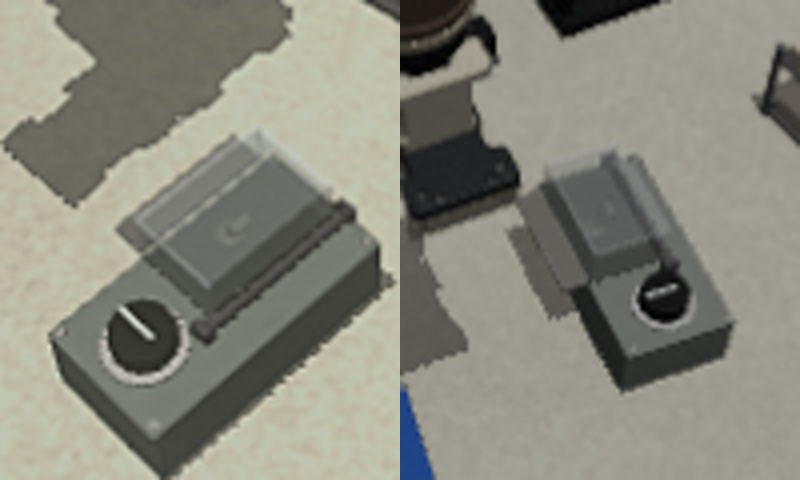

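The guard is shut and the dial mark is unchanged. The toggle tip is at left-crop (243,222), against a prediction of (241,218) for "on" and (211,194) for "off". The arm is clear, so I'm handing in.

```bash
python3 -c "
from cell import workorder;print(workorder.sign_off())"
```

```text
the job is handed in; nothing more can be done
None
```

The UV lamp's toggle is pushed fully to the back, and the guard has dropped shut again. I handed the job in at about 12.5 s on the clock.

**What I did:** I used the grey box with the round dial, not the blue look-alike or the box with three keys. With the gripper shut and tilted about 20°, I lifted the guard by its lip to roughly 50°. I then pushed the toggle back until the finger stalled at about 29 N, and backed straight out.

**Last checks:**
- **Guard and dial:** the final picture shows the guard shut and the dial mark where it was.
- **Toggle:** its tip was within about 1 pixel of the predicted "on" spot.
- **Clearance:** the gripper was clear of everything at the end.
- **Other objects:** I did not measure the other box or the loose objects again at the end. No path or force reading suggested any contact with them.

**What went wrong:** the first approach, with a steeper tilt, ran into the elbow joint's limit. I switched to a smaller tilt before touching anything.

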